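# Tap the clamp wedge tight on a toner cartridge

## Task

Pick up the hammer from the black mat and, with it alone, tap the thick end of the orange wedge in light, separate taps (at least two) until the wedge stops advancing and sits tight, clamping the cartridge. Do not drive it so hard that the cartridge shell cracks, and do not touch the wedge or the cartridge with the gripper. Then lay the hammer back down on the mat, let go, and leave the other things on the bench alone.

Things in the scene. Friction and masses are not known exactly. Their poses are not given: they have to be found in the camera images.
- mat: black rubber mat on the bench, 320 x 260 mm, 4 mm thick, fixed; origin at the centre of its underside; its x axis runs along its 320 mm side; z up
- hammer_grip (a point): point to hold the hammer (0.36 kg): on the handle's axis, 42 mm behind the head's centre, 20 mm above the mat as it lies level. The wooden handle is here 22 mm wide (y), 26 mm high (z); it runs from 25 mm ahead of this point to 186 mm behind. Axes: x along the handle towards the head, y across through both striking faces, z up
- hammer_head (a point): centre of the hammer head, axes as hammer_grip; head 34 mm long in x, 94 mm from one flat red striking face to the other (y = +47 and -47 mm), 40 mm high
- fixture: aluminium clamping fixture fixed to the bench; origin at the centre of its underside; base plate 230 mm (x) by 190 mm (y), 12 mm thick. In order along its +x: grey fence (inner face at x = -80 mm, top 57 mm above the bench), orange wedge, sliding steel shoe, cartridge, end stop. The wedge is driven along the fixture's +y
- wedge_butt (a point): centre of the flat thick end of the orange plastic wedge, the face to tap (30 mm wide, 40 mm high), 32 mm above the bench, at the start 50 to 60 mm outside the base plate's edge. Axes: y along the drive direction, x towards the cartridge, z up. Wedge 150 mm long, 9 mm thick at the thin end, loose on the plate between fence and shoe
- shoe: sliding steel shoe between wedge and cartridge, its sloping face matching the wedge (1 in 7); moves only along the fixture's +x. The wedge must advance some 10 to 55 mm until tight, depending on the hand-set end stop: find it by feel. It slides almost freely at first, then against a weak spring (a few N), then stops hard within a few mm
- cartridge: black toner cartridge with grey and blue trim, 72 x 160 x 70 mm high, 0.6 kg, loose with a few mm of play between the shoe and the dark steel end stop; origin at the centre of its underside. Its shell cracks if the shoe presses it with more than 45 N, which is about 1.6 times the tap force on the wedge; taps that peak at 10 to 20 N clamp it well
- toner_bottle: blue toner bottle with white cap, 52 mm diameter, 150 mm tall, origin under its centre; leave alone
- screw_jar: clear jar with grey lid, 68 mm diameter, 75 mm tall, origin under its centre; leave alone
- screwdriver: orange screwdriver, 200 mm long, lying on the bench; leave alone
Mind the look-alikes: they are no part of the job. Leave any yellow look-alike of the part that bears wedge_butt alone.

How it is judged:
By the outcome, as a careful person would: the job done as asked, in the order asked, and still so for the second after the job is handed in, with the robot touching nothing.
It also fails if it takes over 54 s, if anything falls off the work surface, if the arm or the gripper's body presses on something with over 40 N, if the wrist force passes 120 N, or if a joint passes its speed limit or range.

## Robot

A 6-joint arm with a two-finger parallel gripper is mounted at the origin on the work surface. World frame = base frame: x ahead of the robot, y to its left, z up, the work surface at z = 0. Lengths are in m, angles in rad, forces in N, time in s.
With the tool pointing down it reaches from about 0.35 to 0.925 m from the base axis. Payload 6.4 kg.
Tool frame: the origin (TCP) lies at the very end of the fingers, on their centre line; the grasp point (between the pads) lies 19 mm behind it (grip_point_offset is the distance from the TCP to the grasp point, in m); z points along the fingers, y is the line along which they close (so a half turn about z gives the same grasp; the last joint's range is limited). The gripper opens to 94 mm and grips with 3 to 60 N. Pads are 16 mm wide; open, the fingers measure 119 mm over their backs; the gripper's body (75 mm by 177 mm) begins 78 mm behind the grasp point.
Start: joints at [-1.499, 0.245, 1.558, -0, 1.339, -0.174], TCP at [0.158, -0.63, 0.205] pointing down, gripper open.
Joint ranges: [-3.13, 3.13], [-1.02, 2.26], [0.13, 2.54], [-0.95, 4.09], [0.21, 2.88], [-2.74, 2.74]. Speed limits (rad/s): [2.57, 2.57, 3.14, 3.14, 3.14, 3.14].

## Interface

Orientations are given as a 3x3 rotation matrix whose columns are the frame's x, y, z axes.
In Python, from station import read_state, get_image, calibration, hand_in, grip_point_offset gives the robot as it stands.
- The arm moves only by the tool servo_tool, never from a script. Its argument "rows" is one flat list of numbers, 7 for each row, row after row: the shift along the tool's x, y, z in units of 1000 mm (1.0 is 1000 mm), then the turn, a rotation vector about the tool's x, y, z in units of 90 degrees (1.0 is 90 degrees), then the gripper command: -1 is shut, 1 is fully open, values between are in proportion. In form: [tx, ty, tz, wx, wy, wz, jaw, tx, ty, tz, wx, wy, wz, jaw, ...]. A call has 1 to 5 rows; each row is the pose to reach, as a shift and turn from the pose commanded when the call began, along the tool's axes at that moment; what a row does not reach only later rows make up. A row lasts 1/12 s, in which the tool goes at most 41.7 mm and 7.16 degrees, less where a joint would pass 70% of its speed; a pose out of reach is approached as far as the arm can. A call with a number of a shift or a turn outside -1 to 1 is refused whole. A call with a gripper value outside its range is refused whole. The fingers move at their own pace and stop on an object; "grip_force" is the grip in N (left out, the last holds). Time passes only in rows, so rows that repeat a pose let the fingers close. It gives the time, the measured TCP pose, the force, the opening and the grip force at its end, in the units of the state.
- read_state(): the state, without advancing time (a new reading comes with each control period).
- get_image(name): name is "side" or "top"; returns the picture (480x640x3 uint8, red, green, blue); there is no depth.
- calibration(name): a dict with "camera_matrix" (3x3 intrinsics, pixels), "position" and "rotation" of the camera in the world. Camera axes: x right, y up, looking along -z (the intrinsics and any distortion apply to the point x, -y, -z); pixel columns grow to the right and rows downward; lengths in m; the calibration is good to about 2 mm. A picture is of the moment at which its call begins. calibration takes no time and is no camera call.
- hand_in(): hands the job in; it is judged then, once.
The state is a dict: "t": time; "joint_pos": joint angles; "qvel": joint speeds; "joint_efforts": joint torques, N m; "tcp_pos": TCP position; "ee_rot": TCP orientation; "wrist_force": force on the tool from outside, world axes, zero at the start; "ft_torque": the same for the moment, N m; "finger_gap": finger opening in m; "finger_force": force on a finger pad.
Only numpy, scipy, OpenCV 4.12 (cv2) and the standard library are available. Lean on these libraries where they do the work, as an engineer would, in place of code of your own. Each camera call takes 0.05 s, during which the arm holds its last target. There are 200 camera calls.

## Working session

There is one attempt and no reset: what is moved stays moved. The work goes in short steps, Python scripts to look and compute and a tool call to move; the robot and the scene stay as the last step left them, time stands still between calls to the robot, and variables do not carry over. Pictures are saved under pics/ and viewed, at most 10 in all, crops included, and the job is handed in when it is done.

Besides the shell and the picture viewer there is one more tool, called by a JSON object that holds its "method" and its "body", one argument or row to a line. servo_tool: Moves the arm, as the interface text tells. Shifts and turns lie within -1 to 1; 1 stands for 1000 mm of shift or 90 degrees of turn. Its arguments: {"type":"object","properties":{"rows":{"type":"array"},"grip_force":{"type":"number"}},"required":["rows"]}

```bash
mkdir -p pics; ls; python3 - <<'E'
from station import *
import cv2,numpy as np
np.set_printoptions(precision=4,suppress=True)
for n in("top","side"):
    im=get_image(n); cv2.imwrite(f"pics/{n}0.png",im[:,:,::-1])
    c=calibration(n); print(n,c)
print(read_state(), grip_point_offset)
E
```

```text
pics
top {'camera_matrix': array([[492.7583,   0.    , 311.5284],
       [  0.    , 492.7583, 252.1814],
       [  0.    ,   0.    ,   1.    ]]), 'position': array([0.441 , 0.0164, 1.1386]), 'rotation': array([[ 0.0018,  0.9977, -0.0679],
       [-1.    ,  0.0014, -0.0067],
       [-0.0066,  0.068 ,  0.9977]])}
side {'camera_matrix': array([[498.4097,   0.    , 320.1215],
       [  0.    , 498.4097, 246.3748],
       [  0.    ,   0.    ,   1.    ]]), 'position': array([0.1796, 0.7732, 0.8482]), 'rotation': array([[-0.897 ,  0.3202, -0.3048],
       [-0.4419, -0.6258,  0.6427],
       [ 0.015 ,  0.7112,  0.7029]])}
{'t': 0.1, 'joint_pos': array([-1.4991,  0.2457,  1.5588, -0.    ,  1.3387, -0.1741]), 'qvel': array([-0.0002, -0.0015, -0.0027,  0.0014,  0.0005,  0.0012]), 'joint_efforts': array([  0.0002, -41.6915, -31.5525,   0.0687,   0.031 ,  -0.0001]), 'tcp_pos': array([ 0.1581, -0.6299,  0.2045]), 'ee_rot': array([[ 0.9699,  0.2433, -0.0002],
       [ 0.2433, -0.9699,  0.0016],
       [ 0.0002, -0.0016, -1.    ]]), 'wrist_force': array([ 0.5056, -0.4695, -0.1802]), 'ft_torque': array([ 0.0131, -0.0166,  0.007 ]), 'finger_force': 0.0, 'finger_gap': 0.094003887749711} 0.0188
```

View pics/top0.png

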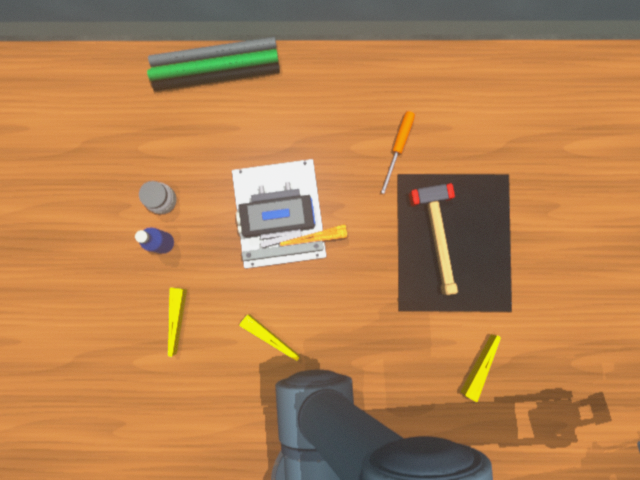

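View pics/side0.png

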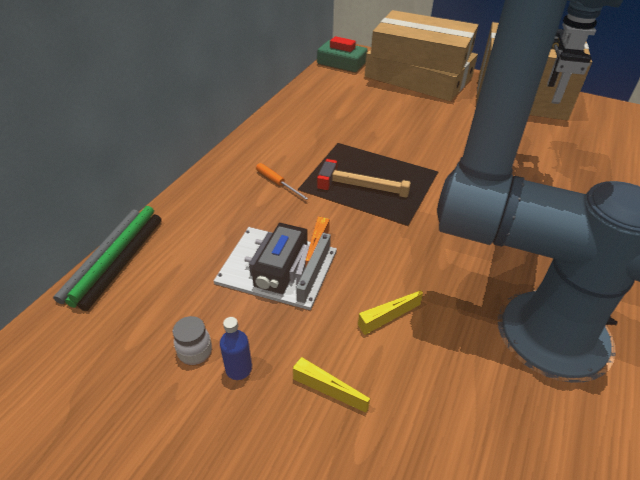

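The top view shows the hammer head at about (433,194) with its handle running to (450,290) on the mat. The orange wedge's butt is at about (346,233), right of the fixture, to be driven left (about world +y). The yellow look-alikes are near (175,320), (270,338) and (483,368).

```bash
cat > h.py <<'E'
from station import *
import cv2,numpy as np
np.set_printoptions(precision=4,suppress=True)
def ray(n,uv):
    c=calibration(n);K=c["camera_matrix"];u,v=uv
    d=np.array([(u-K[0,2])/K[0,0],-(v-K[1,2])/K[1,1],-1.])
    return np.array(c["position"]),c["rotation"]@d
def onz(n,uv,z):
    p,d=ray(n,uv); return p+d*(z-p[2])/d[2]
def proj(n,P):
    c=calibration(n);q=c["rotation"].T@(np.array(P)-c["position"]);K=c["camera_matrix"]
    return K[0,2]+K[0,0]*q[0]/-q[2],K[1,2]+K[1,1]*q[1]/q[2]
def blobs(m,x0,y0,x1,y1,amin=15):
    z=np.zeros_like(m);z[y0:y1,x0:x1]=m[y0:y1,x0:x1]
    n,l,s,c=cv2.connectedComponentsWithStats(z)
    return [(s[i],c[i],np.argwhere(l==i)[:,::-1]) for i in range(1,n) if s[i][4]>=amin]
E
python3 - <<'E'
from h import *
im=cv2.imread("pics/top0.png");hsv=cv2.cvtColor(im,cv2.COLOR_BGR2HSV)
red=cv2.inRange(hsv,(0,170,90),(4,255,255))|cv2.inRange(hsv,(174,170,90),(180,255,255))
R=[]
for s,c,p in blobs(red,400,170,470,220): R.append(onz("top",c,.04));print("red",s,c,R[-1])
R.sort(key=lambda a:-a[1]);h=(R[0]+R[-1])/2;print("head",h,"sep",np.linalg.norm(R[0]-R[-1]))
hd=cv2.inRange(hsv,(12,60,120),(35,255,255))
for s,c,p in blobs(hd,402,205,508,305,50):
    l=cv2.fitLine(p.astype(np.float32),cv2.DIST_L2,0,.01,.01).ravel();print("handle",s,c,l)
    a=onz("top",l[2:]+l[:2]*30,.034);b=onz("top",l[2:]-l[:2]*30,.034);a,b=sorted((a,b),key=lambda q:-q[0])
    d=(a-b)/np.linalg.norm(a-b);print(a,b,"dir",d,np.degrees(np.arctan2(d[1],d[0])))
bk=cv2.inRange(hsv,(0,0,0),(180,255,60))
for s,c,p in blobs(bk,390,165,520,320,500):
    r=cv2.minAreaRect(p.astype(np.float32));print("mat",r,[onz("top",q,.004)[:2] for q in cv2.boxPoints(r)])
wh=cv2.inRange(hsv,(0,0,190),(180,40,255))
b=[p for s,c,p in blobs(wh,220,150,340,275,20)]
r=cv2.minAreaRect(np.vstack(b).astype(np.float32));print("plate",r,[onz("top",q,.012)[:2] for q in cv2.boxPoints(r)])
print(hsv[233,320:352].tolist())
a=cv2.resize(im[140:280,215:365],None,fx=5,fy=4.2857*1,interpolation=cv2.INTER_CUBIC);cv2.imwrite("pics/fix0.png",a)
E
```

```text
red [447 183   8  16  86] [450.5465 190.6047] [ 0.6551 -0.2888  0.04  ]
red [411 189   8  16  89] [414.8315 196.4494] [ 0.6418 -0.2084  0.04  ]
head [ 0.6485 -0.2486  0.04  ] sep 0.08150052251836001
handle [ 429  205   29   90 1043] [442.6242 250.2771] [  0.1944   0.9809 442.6242 250.2771]
[ 0.5874 -0.2583  0.034 ] [ 0.455  -0.2823  0.034 ] dir [0.984  0.1783 0.    ] 10.269599804145159
plate ((277.93585205078125, 213.28472900390625), (99.06212615966797, 82.93890380859375), 82.14668273925781) [array([0.7089, 0.2133]), array([0.7356, 0.0226]), array([ 0.5075, -0.0087]), array([0.4812, 0.1793])]
[[26, 180, 241], [24, 180, 241], [23, 183, 241], [21, 187, 242], [20, 186, 241], [20, 184, 242], [20, 188, 241], [20, 187, 241], [20, 187, 241], [20, 192, 242], [20, 188, 242], [20, 190, 241], [20, 190, 241], [21, 193, 241], [20, 194, 241], [20, 192, 242], [21, 192, 241], [23, 190, 241], [24, 187, 241], [25, 183, 241], [25, 182, 241], [27, 178, 241], [27, 180, 241], [25, 186, 241], [24, 189, 241], [24, 187, 240], [24, 180, 236], [17, 163, 216], [14, 155, 206], [13, 155, 212], [14, 155, 215], [14, 158, 215]]
```

View pics/fix0.png

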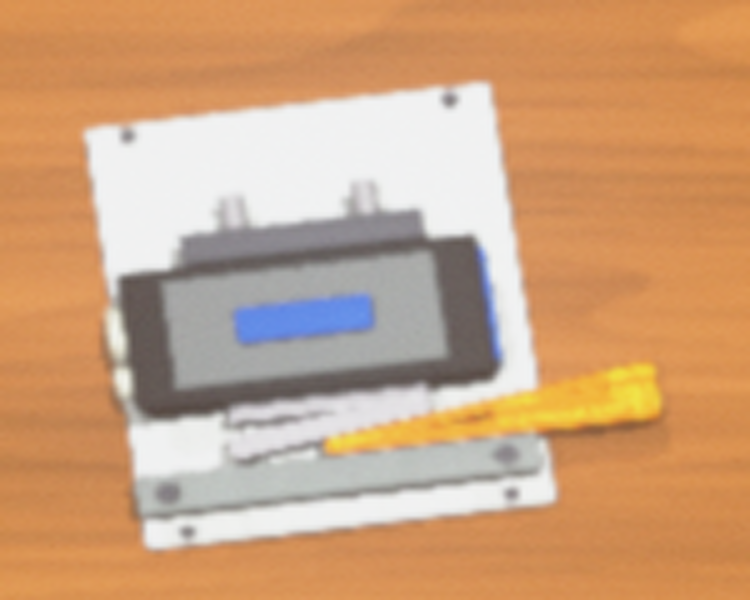

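The enlarged crop shows the fixture turned about 7° counter-clockwise. The wedge butt is at its right, at top-image pixel (347,231), and the wedge lies flat along the fence.

```bash
cat >> h.py <<'E'
def go(target,yaw=None):
    s=read_state();R=np.array(s["ee_rot"]);d=R.T@(np.array(target)-s["tcp_pos"])
    y=np.degrees(np.arctan2(R[1,0],R[0,0]))
    print("t",round(s["t"],2),"tcp",s["tcp_pos"],"yaw",y,"z",R[:,2],"shift",d,"wz",None if yaw is None else (y-yaw)/90)
    print("F",s["wrist_force"],"gap",s["finger_gap"],s["finger_force"])
E
python3 - <<'E'
from h import *
b=onz("top",(347.4,231.3),.052)
C=np.array([onz("top",(215+u/5,140+v/4.2857),.012)[:2] for u,v in((85,128),(490,85),(555,500),(148,548))])
o=C.mean(0);fx=(C[0]+C[1]-C[2]-C[3]);print("plate",np.linalg.norm(C[0]-C[1]),np.linalg.norm(C[1]-C[2]),"o",o)
fx/=np.linalg.norm(fx);fy=np.array([-fx[1],fx[0]]);d=b[:2]-o
print("yaw",np.degrees(np.arctan2(fx[1],fx[0])),"butt",b,"in fix",d@fx,d@fy)
print(onz("top",(398,175),.004),onz("top",(508,175),.004),onz("top",(398,311),.004),onz("top",(511,311),.004))
go((.607,-.2553,.12),9.9)
E
```

```text
plate 0.18940934764398507 0.22712123198588935 o [0.6077 0.0994]
yaw 7.790427118352824 butt [ 0.5615 -0.0557  0.052 ] in fix -0.06674983370609786 -0.14743544451446353
[ 0.6988 -0.1772  0.004 ] [ 0.6989 -0.4328  0.004 ] [ 0.3838 -0.174   0.004 ] [ 0.3843 -0.4317  0.004 ]
t 0.1 tcp [ 0.1581 -0.6299  0.2045] yaw 14.084172151878805 z [-0.0002  0.0016 -1.    ] shift [ 0.5265 -0.254   0.085 ] wz 0.04649080168754228
F [ 0.5056 -0.4695 -0.1802] gap 0.094003887749711 0.0
```

{"method": "servo_tool", "body": {
  "rows": [0.527, -0.254, 0.08, 0, 0, 0.047, 1, 0.527, -0.254, 0.08, 0, 0, 0.047, 1, 0.527, -0.254, 0.08, 0, 0, 0.047, 1, 0.527, -0.254, 0.08, 0, 0, 0.047, 1, 0.527, -0.254, 0.08, 0, 0, 0.047, 1]
}}

```text
t: 0.52
tcp_pos: [0.3177, -0.4966, 0.1765]
ee_rot: [[0.985, 0.171, -0.0], [0.171, -0.985, 0.001], [-0.0, -0.001, -1.0]]
wrist_force: [1.0, -0.7, -0.1]
finger_gap: 0.0937
finger_force: 0.0
```

{"method": "servo_tool", "body": {
  "rows": [0.328, -0.189, 0.055, 0, 0, 0, 1, 0.328, -0.189, 0.055, 0, 0, 0, 1, 0.328, -0.189, 0.055, 0, 0, 0, 1, 0.328, -0.189, 0.055, 0, 0, 0, 1, 0.328, -0.189, 0.055, 0, 0, 0, 1]
}}

```text
t: 0.93
tcp_pos: [0.4762, -0.3645, 0.1466]
ee_rot: [[0.985, 0.171, -0.0], [0.171, -0.985, 0.0], [-0.0, -0.001, -1.0]]
wrist_force: [1.1, -0.1, -0.2]
finger_gap: 0.0941
finger_force: 0.0
```

{"method": "servo_tool", "body": {
  "rows": [0.149, -0.086, 0.025, 0, 0, 0, 1, 0.149, -0.086, 0.025, 0, 0, 0, 1, 0.149, -0.086, 0.025, 0, 0, 0, 1, 0.149, -0.086, 0.025, 0, 0, 0, 1, 0.149, -0.086, 0.025, 0, 0, 0, 1]
}}

```text
t: 1.35
tcp_pos: [0.6099, -0.2512, 0.1205]
ee_rot: [[0.984, 0.176, -0.001], [0.176, -0.984, 0.002], [-0.0, -0.002, -1.0]]
wrist_force: [-0.4, 0.8, 0.3]
finger_gap: 0.0943
finger_force: 0.0
```

```bash
python3 - <<'E'
from h import *
go((.607,-.2553,.007),9.9)
E
```

```text
t 1.35 tcp [ 0.6099 -0.2512  0.1205] yaw 10.14811645501701 z [-0.0008  0.0023 -1.    ] shift [-0.0035  0.0038  0.1135] wz 0.002756849500189003
F [-0.4407  0.8192  0.3008] gap 0.09432888328497593 0.0
```

{"method": "servo_tool", "body": {
  "rows": [-0.002, 0.003, 0.04, 0, 0, 0, 1, -0.002, 0.003, 0.08, 0, 0, 0, 1, -0.002, 0.003, 0.105, 0, 0, 0, 1, -0.002, 0.003, 0.113, 0, 0, 0, 1, -0.002, 0.003, 0.113, 0, 0, 0, 1]
}}

```text
t: 1.77
tcp_pos: [0.6039, -0.2585, 0.0071]
ee_rot: [[0.985, 0.171, -0.005], [0.171, -0.985, 0.003], [-0.004, -0.004, -1.0]]
wrist_force: [0.6, -0.6, 0.7]
finger_gap: 0.0939
finger_force: 0.0
```

```bash
python3 - <<'E'
from h import *
go((.607,-.2553,.007),9.9)
E
```

```text
t 1.77 tcp [ 0.6039 -0.2585  0.0071] yaw 9.839196171946785 z [-0.0046  0.0028 -1.    ] shift [ 0.0036 -0.0026  0.0001] wz -0.0006755980894801697
F [ 0.5577 -0.5846  0.7081] gap 0.09393923740943616 0.0
```

{"method": "servo_tool", "body": {
  "rows": [0.003, -0.003, 0, 0, 0, 0, 1, 0.003, -0.003, 0, 0, 0, 0, -0.3, 0.003, -0.003, 0, 0, 0, 0, -1, 0.003, -0.003, 0, 0, 0, 0, -1, 0.003, -0.003, 0, 0, 0, 0, -1],
  "grip_force": 50
}}

```text
t: 2.18
tcp_pos: [0.6086, -0.2562, 0.0101]
ee_rot: [[0.985, 0.171, 0.001], [0.171, -0.985, -0.001], [0.001, 0.001, -1.0]]
wrist_force: [-0.2, -0.3, 0.1]
finger_gap: 0.0706
finger_force: 0.0
```

{"method": "servo_tool", "body": {
  "rows": [0, 0, 0, 0, 0, 0, -1, 0, 0, 0, 0, 0, 0, -1, 0, 0, 0, 0, 0, 0, -1, 0, 0, 0, 0, 0, 0, -1, 0, 0, 0, 0, 0, 0, -1],
  "grip_force": 50
}}

```text
t: 2.6
tcp_pos: [0.6081, -0.2559, 0.0092]
ee_rot: [[0.985, 0.171, -0.0], [0.171, -0.985, 0.0], [-0.0, -0.0, -1.0]]
wrist_force: [0.3, 0.3, -0.2]
finger_gap: 0.0375
finger_force: 0.0
```

{"method": "servo_tool", "body": {
  "rows": [0, 0, 0.003, 0, 0, 0, -1, 0, 0, 0.003, 0, 0, 0, -1, 0, 0, 0.003, 0, 0, 0, -1, 0, 0, 0.003, 0, 0, 0, -1, 0, 0, 0.003, 0, 0, 0, -1],
  "grip_force": 60
}}

```text
t: 3.02
tcp_pos: [0.6077, -0.2556, 0.0057]
ee_rot: [[0.985, 0.171, -0.001], [0.171, -0.985, 0.001], [-0.001, -0.001, -1.0]]
wrist_force: [0.5, -0.1, -3.5]
finger_gap: 0.0215
finger_force: 60.0
```

{"method": "servo_tool", "body": {
  "rows": [0, 0, 0, 0, 0, 0, -1, 0, 0, 0, 0, 0, 0, -1, 0, 0, -0.01, 0, 0, 0, -1, 0, 0, -0.02, 0, 0, 0, -1, 0, 0, -0.03, 0, 0, 0, -1],
  "grip_force": 60
}}

```text
t: 3.43
tcp_pos: [0.6084, -0.2561, 0.0375]
ee_rot: [[0.985, 0.171, 0.0], [0.171, -0.985, -0.0], [0.0, 0.0, -1.0]]
wrist_force: [0.1, 0.6, -2.5]
finger_gap: 0.022
finger_force: 60.0
```

```bash
python3 - <<'E'
from h import *
go((.607,-.2553,.12),7.8)
E
```

```text
t 3.43 tcp [ 0.6084 -0.2561  0.0375] yaw 9.853221609244692 z [ 0.0005 -0.0003 -1.    ] shift [-0.0012 -0.001  -0.0825] wz 0.022813573436052132
F [ 0.1495  0.5926 -2.4851] gap 0.022032681397605232 59.99730706214905
```

{"method": "servo_tool", "body": {
  "rows": [0, 0, -0.01, 0, 0, 0, -1, -0.02, -0.04, -0.01, 0, 0, 0.01, -1, -0.04, -0.08, -0.01, 0, 0, 0.023, -1, -0.053, -0.11, -0.01, 0, 0, 0.023, -1, -0.057, -0.12, -0.01, 0, 0, 0.023, -1],
  "grip_force": 60
}}

```text
t: 3.85
tcp_pos: [0.5277, -0.1431, 0.0458]
ee_rot: [[0.99, 0.137, -0.004], [0.137, -0.99, 0.003], [-0.004, -0.003, -1.0]]
wrist_force: [0.2, 0.2, -3.9]
finger_gap: 0.0214
finger_force: 60.0
```

{"method": "servo_tool", "body": {
  "rows": [0, 0, 0.015, 0, 0, 0, -1, 0, 0, 0.03, 0, 0, 0, -1, 0, 0, 0.032, 0, 0, 0, -1, 0, 0, 0.032, 0, 0, 0, -1]
}}

```text
t: 4.18
tcp_pos: [0.5313, -0.1474, 0.0144]
ee_rot: [[0.991, 0.135, -0.001], [0.135, -0.991, 0.0], [-0.001, -0.0, -1.0]]
wrist_force: [0.5, 0.4, -3.0]
finger_gap: 0.0218
finger_force: 60.0
```

```bash
python3 - <<'E'
from h import *
go((.5263,-.108,.015),7.8)
im=get_image("top");im2=get_image("side")
cv2.imwrite("pics/t1.png",np.hstack([cv2.resize(im[160:310,260:410],(400,400)),cv2.resize(im2[150:300,250:400],(400,400))])[:,:,::-1])
E
```

```text
t 4.18 tcp [ 0.5313 -0.1474  0.0144] yaw 7.786356523965326 z [-0.0007  0.0003 -1.    ] shift [ 0.0004 -0.0397 -0.0006] wz -0.00015159417816304414
F [ 0.4542  0.4044 -2.982 ] gap 0.021820566648415418 59.997223019599915
```

View pics/t1.png

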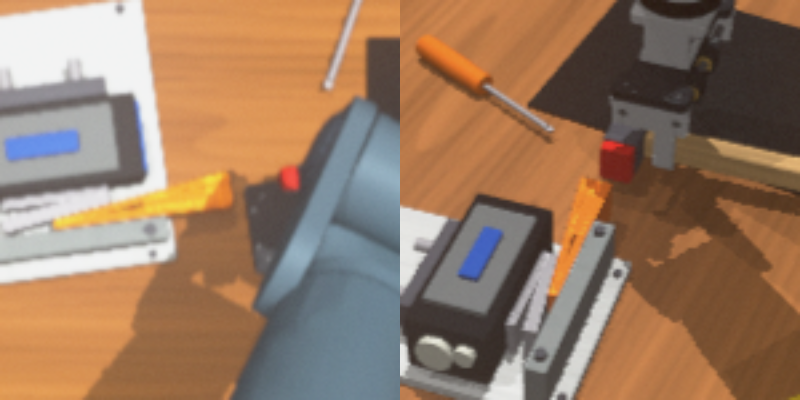

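The wedge butt (top-crop pixel (232,190)) and the red face (about (283,180)) are about 41 mm apart, and the side view shows them lined up. First soft tap next.

{"method": "servo_tool", "body": {
  "rows": [0, -0.02, 0, 0, 0, 0, -1, 0, -0.034, 0, 0, 0, 0, -1, 0, -0.039, 0, 0, 0, 0, -1, 0, -0.044, 0, 0, 0, 0, -1, 0, -0.048, 0, 0, 0, 0, -1]
}}

```text
t: 4.7
tcp_pos: [0.5254, -0.0999, 0.0148]
ee_rot: [[0.991, 0.136, 0.001], [0.136, -0.991, -0.001], [0.001, 0.001, -1.0]]
wrist_force: [-1.1, -2.1, -2.7]
finger_gap: 0.0215
finger_force: 60.0
```

{"method": "servo_tool", "body": {
  "rows": [0, 0.005, 0, 0, 0, 0, -1, 0, 0.01, 0, 0, 0, 0, -1, 0, 0.01, 0, 0, 0, 0, -1]
}}

```text
t: 4.95
tcp_pos: [0.5269, -0.1112, 0.0145]
ee_rot: [[0.991, 0.134, 0.001], [0.134, -0.991, -0.001], [0.001, 0.001, -1.0]]
wrist_force: [-0.4, -0.1, -3.4]
finger_gap: 0.0216
finger_force: 60.0
```

{"method": "servo_tool", "body": {
  "rows": [0, -0.004, 0, 0, 0, 0, -1, 0, -0.01, 0, 0, 0, 0, -1, 0, -0.014, 0, 0, 0, 0, -1, 0, -0.018, 0, 0, 0, 0, -1]
}}

```text
t: 5.28
tcp_pos: [0.5238, -0.0924, 0.0144]
ee_rot: [[0.991, 0.136, -0.0], [0.136, -0.991, -0.002], [-0.0, 0.002, -1.0]]
wrist_force: [-0.8, -5.8, -3.5]
finger_gap: 0.0216
finger_force: 60.0
```

{"method": "servo_tool", "body": {
  "rows": [0, 0.005, 0, 0, 0, 0, -1, 0, 0.01, 0, 0, 0, 0, -1, 0, 0.01, 0, 0, 0, 0, -1]
}}

```text
t: 5.53
tcp_pos: [0.5256, -0.1025, 0.0144]
ee_rot: [[0.991, 0.135, 0.001], [0.135, -0.991, -0.0], [0.001, 0.0, -1.0]]
wrist_force: [0.5, 0.2, -4.2]
finger_gap: 0.0213
finger_force: 60.0
```

```bash
python3 - <<'E'
from h import *
go((.5263,-.108,.015),7.8)
im=get_image("top")
hsv=cv2.cvtColor(im[:,:,::-1].copy(),cv2.COLOR_BGR2HSV);m=cv2.inRange(hsv,(17,150,225),(32,255,255))
for s,c,p in blobs(m,270,215,355,250,40): e=p[p[:,0]>=p[:,0].max()-1].mean(0);print(s,c,e,onz("top",e+[.5,0],.052))
E
```

```text
t 5.53 tcp [ 0.5256 -0.1025  0.0144] yaw 7.7528190578092815 z [ 0.0005 -0.0001 -1.    ] shift [-0.      0.0056 -0.0006] wz -0.0005242326910079814
F [ 0.4904  0.2074 -4.1916] gap 0.021262320936425216 59.997294545173645
[275 232  46  14 218] [300.2385 239.2798] [319.3333 232.3333] [0.5591 0.0053 0.052 ]
```

Contact works (2 N, then 5.8 N). I'll continue with gentle taps, about 3 mm further each time.

{"method": "servo_tool", "body": {
  "rows": [0, -0.004, 0, 0, 0, 0, -1, 0, -0.008, 0, 0, 0, 0, -1, 0, -0.011, 0, 0, 0, 0, -1, 0, -0.013, 0, 0, 0, 0, -1]
}}

```text
t: 5.92
tcp_pos: [0.5234, -0.0894, 0.0144]
ee_rot: [[0.991, 0.136, 0.0], [0.136, -0.991, -0.002], [-0.0, 0.002, -1.0]]
wrist_force: [-0.7, -5.2, -3.9]
finger_gap: 0.0213
finger_force: 60.0
```

{"method": "servo_tool", "body": {
  "rows": [0, 0.005, 0, 0, 0, 0, -1, 0, 0.01, 0, 0, 0, 0, -1, 0, 0.01, 0, 0, 0, 0, -1]
}}

```text
t: 6.17
tcp_pos: [0.5252, -0.0996, 0.0144]
ee_rot: [[0.991, 0.135, 0.001], [0.135, -0.991, -0.0], [0.001, 0.0, -1.0]]
wrist_force: [-0.6, -0.8, -2.9]
finger_gap: 0.0216
finger_force: 60.0
```

{"method": "servo_tool", "body": {
  "rows": [0, -0.005, 0, 0, 0, 0, -1, 0, -0.009, 0, 0, 0, 0, -1, 0, -0.012, 0, 0, 0, 0, -1, 0, -0.014, 0, 0, 0, 0, -1]
}}

```text
t: 6.5
tcp_pos: [0.5229, -0.0855, 0.0144]
ee_rot: [[0.991, 0.136, 0.0], [0.136, -0.991, -0.002], [-0.0, 0.002, -1.0]]
wrist_force: [-0.7, -6.5, -2.8]
finger_gap: 0.0217
finger_force: 60.0
```

{"method": "servo_tool", "body": {
  "rows": [0, 0.005, 0, 0, 0, 0, -1, 0, 0.01, 0, 0, 0, 0, -1, 0, 0.01, 0, 0, 0, 0, -1]
}}

```text
t: 6.75
tcp_pos: [0.5246, -0.0955, 0.0144]
ee_rot: [[0.991, 0.135, 0.0], [0.135, -0.991, -0.0], [0.0, 0.0, -1.0]]
wrist_force: [0.1, 0.8, -4.2]
finger_gap: 0.0217
finger_force: 60.0
```

{"method": "servo_tool", "body": {
  "rows": [0, -0.005, 0, 0, 0, 0, -1, 0, -0.009, 0, 0, 0, 0, -1, 0, -0.012, 0, 0, 0, 0, -1, 0, -0.013, 0, 0, 0, 0, -1]
}}

```text
t: 7.08
tcp_pos: [0.5225, -0.0824, 0.0144]
ee_rot: [[0.991, 0.136, 0.0], [0.136, -0.991, -0.002], [-0.0, 0.002, -1.0]]
wrist_force: [-0.4, -5.1, -4.0]
finger_gap: 0.0216
finger_force: 60.0
```

{"method": "servo_tool", "body": {
  "rows": [0, 0.005, 0, 0, 0, 0, -1, 0, 0.01, 0, 0, 0, 0, -1, 0, 0.01, 0, 0, 0, 0, -1]
}}

```text
t: 7.33
tcp_pos: [0.5242, -0.0925, 0.0144]
ee_rot: [[0.991, 0.135, 0.0], [0.135, -0.991, 0.0], [0.0, 0.0, -1.0]]
wrist_force: [0.7, 0.0, -3.0]
finger_gap: 0.0216
finger_force: 60.0
```

{"method": "servo_tool", "body": {
  "rows": [0, -0.005, 0, 0, 0, 0, -1, 0, -0.009, 0, 0, 0, 0, -1, 0, -0.012, 0, 0, 0, 0, -1, 0, -0.014, 0, 0, 0, 0, -1]
}}

```text
t: 7.67
tcp_pos: [0.522, -0.0786, 0.0144]
ee_rot: [[0.991, 0.136, 0.0], [0.136, -0.991, -0.002], [-0.0, 0.002, -1.0]]
wrist_force: [-1.5, -6.5, -3.3]
finger_gap: 0.0217
finger_force: 60.0
```

{"method": "servo_tool", "body": {
  "rows": [0, 0.005, 0, 0, 0, 0, -1, 0, 0.01, 0, 0, 0, 0, -1, 0, 0.01, 0, 0, 0, 0, -1]
}}

```text
t: 7.92
tcp_pos: [0.5236, -0.0885, 0.0144]
ee_rot: [[0.991, 0.135, 0.0], [0.135, -0.991, -0.0], [0.0, 0.0, -1.0]]
wrist_force: [0.3, -0.7, -2.7]
finger_gap: 0.0216
finger_force: 60.0
```

{"method": "servo_tool", "body": {
  "rows": [0, -0.005, 0, 0, 0, 0, -1, 0, -0.009, 0, 0, 0, 0, -1, 0, -0.012, 0, 0, 0, 0, -1, 0, -0.014, 0, 0, 0, 0, -1]
}}

```text
t: 8.25
tcp_pos: [0.5214, -0.0746, 0.0144]
ee_rot: [[0.991, 0.136, 0.0], [0.136, -0.991, -0.002], [-0.0, 0.002, -1.0]]
wrist_force: [-1.4, -6.6, -3.6]
finger_gap: 0.0218
finger_force: 60.0
```

{"method": "servo_tool", "body": {
  "rows": [0, 0.005, 0, 0, 0, 0, -1, 0, 0.01, 0, 0, 0, 0, -1, 0, 0.01, 0, 0, 0, 0, -1]
}}

```text
t: 8.5
tcp_pos: [0.5231, -0.0846, 0.0144]
ee_rot: [[0.991, 0.135, 0.0], [0.135, -0.991, -0.0], [0.0, 0.0, -1.0]]
wrist_force: [0.1, 0.0, -3.5]
finger_gap: 0.0218
finger_force: 60.0
```

```bash
python3 - <<'E'
from h import *
im=get_image("top");im2=get_image("side")
cv2.imwrite("pics/t2.png",np.hstack([cv2.resize(im[190:280,230:350],(400,300),interpolation=2),cv2.resize(im2[180:310,230:390],(400,300),interpolation=2)])[:,:,::-1])
E
```

```text
(no output)
```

View pics/t2.png

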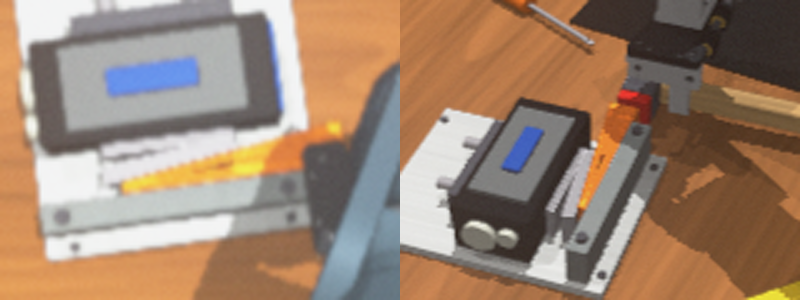

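The wedge has advanced about 33 mm (butt now at about pixel (332,228)). The head strikes it square and the fingers are clear of the fence.

{"method": "servo_tool", "body": {
  "rows": [0, -0.005, 0, 0, 0, 0, -1, 0, -0.009, 0, 0, 0, 0, -1, 0, -0.012, 0, 0, 0, 0, -1, 0, -0.014, 0, 0, 0, 0, -1]
}}

```text
t: 8.93
tcp_pos: [0.5209, -0.0707, 0.0144]
ee_rot: [[0.991, 0.136, 0.0], [0.136, -0.991, -0.002], [-0.0, 0.002, -1.0]]
wrist_force: [-1.6, -6.7, -3.7]
finger_gap: 0.0215
finger_force: 60.0
```

{"method": "servo_tool", "body": {
  "rows": [0, 0.005, 0, 0, 0, 0, -1, 0, 0.01, 0, 0, 0, 0, -1, 0, 0.01, 0, 0, 0, 0, -1]
}}

```text
t: 9.18
tcp_pos: [0.5226, -0.0806, 0.0144]
ee_rot: [[0.991, 0.135, 0.001], [0.135, -0.991, -0.0], [0.0, 0.0, -1.0]]
wrist_force: [0.2, -0.5, -3.1]
finger_gap: 0.0218
finger_force: 60.0
```

{"method": "servo_tool", "body": {
  "rows": [0, -0.005, 0, 0, 0, 0, -1, 0, -0.009, 0, 0, 0, 0, -1, 0, -0.012, 0, 0, 0, 0, -1, 0, -0.013, 0, 0, 0, 0, -1]
}}

```text
t: 9.52
tcp_pos: [0.5205, -0.0683, 0.0144]
ee_rot: [[0.991, 0.137, 0.0], [0.137, -0.991, -0.004], [-0.0, 0.004, -1.0]]
wrist_force: [-1.3, -11.1, -5.0]
finger_gap: 0.0216
finger_force: 60.0
```

{"method": "servo_tool", "body": {
  "rows": [0, 0.005, 0, 0, 0, 0, -1, 0, 0.01, 0, 0, 0, 0, -1, 0, 0.01, 0, 0, 0, 0, -1]
}}

```text
t: 9.77
tcp_pos: [0.5221, -0.0775, 0.0144]
ee_rot: [[0.991, 0.135, 0.0], [0.135, -0.991, 0.0], [0.0, -0.0, -1.0]]
wrist_force: [0.3, -0.1, -3.4]
finger_gap: 0.0217
finger_force: 60.0
```

Force has risen to 11 N, so the stop is near. Smaller increments from here.

{"method": "servo_tool", "body": {
  "rows": [0, -0.005, 0, 0, 0, 0, -1, 0, -0.008, 0, 0, 0, 0, -1, 0, -0.01, 0, 0, 0, 0, -1, 0, -0.011, 0, 0, 0, 0, -1]
}}

```text
t: 10.1
tcp_pos: [0.5204, -0.0682, 0.0145]
ee_rot: [[0.991, 0.137, 0.0], [0.137, -0.991, -0.006], [-0.001, 0.006, -1.0]]
wrist_force: [-2.1, -14.7, -4.8]
finger_gap: 0.0214
finger_force: 60.0
```

{"method": "servo_tool", "body": {
  "rows": [0, 0.005, 0, 0, 0, 0, -1, 0, 0.01, 0, 0, 0, 0, -1, 0, 0.01, 0, 0, 0, 0, -1]
}}

```text
t: 10.35
tcp_pos: [0.5219, -0.0764, 0.0143]
ee_rot: [[0.991, 0.135, 0.0], [0.135, -0.991, 0.0], [0.0, -0.0, -1.0]]
wrist_force: [0.2, -0.3, -3.4]
finger_gap: 0.0218
finger_force: 60.0
```

{"method": "servo_tool", "body": {
  "rows": [0, -0.005, 0, 0, 0, 0, -1, 0, -0.008, 0, 0, 0, 0, -1, 0, -0.0095, 0, 0, 0, 0, -1, 0, -0.0105, 0, 0, 0, 0, -1]
}}

```text
t: 10.68
tcp_pos: [0.5204, -0.0682, 0.0145]
ee_rot: [[0.991, 0.137, 0.0], [0.137, -0.99, -0.007], [-0.001, 0.007, -1.0]]
wrist_force: [-1.5, -16.7, -4.9]
finger_gap: 0.0216
finger_force: 60.0
```

{"method": "servo_tool", "body": {
  "rows": [0, 0.005, 0, 0, 0, 0, -1, 0, 0.01, 0, 0, 0, 0, -1, 0, 0.01, 0, 0, 0, 0, -1]
}}

```text
t: 10.93
tcp_pos: [0.5219, -0.0758, 0.0143]
ee_rot: [[0.991, 0.135, 0.0], [0.135, -0.991, 0.0], [0.0, -0.0, -1.0]]
wrist_force: [0.3, 0.4, -3.8]
finger_gap: 0.0216
finger_force: 60.0
```

The wedge sat still at 14.7 N and then 16.7 N, so it is tight. Now return the hammer to the mat.

{"method": "servo_tool", "body": {
  "rows": [0, 0.03, 0, 0, 0, 0, -1, 0, 0.06, -0.02, 0, 0, 0, -1, 0.02, 0.09, -0.03, 0, 0, 0, -1, 0.04, 0.12, -0.03, 0, 0, -0.01, -1, 0.05, 0.15, -0.03, 0, 0, -0.023, -1]
}}

```text
t: 11.35
tcp_pos: [0.5941, -0.2187, 0.0457]
ee_rot: [[0.985, 0.172, 0.003], [0.172, -0.985, -0.001], [0.003, 0.001, -1.0]]
wrist_force: [0.7, -0.3, -3.5]
finger_gap: 0.0215
finger_force: 60.0
```

{"method": "servo_tool", "body": {
  "rows": [0.01, 0.03, 0, 0, 0, 0, -1, 0.012, 0.04, 0, 0, 0, 0, -1, 0.012, 0.04, 0, 0, 0, 0, -1, 0.012, 0.04, 0, 0, 0, 0, -1]
}}

```text
t: 11.68
tcp_pos: [0.6096, -0.2541, 0.0435]
ee_rot: [[0.985, 0.171, -0.001], [0.171, -0.985, 0.002], [-0.001, -0.002, -1.0]]
wrist_force: [0.5, 0.3, -4.3]
finger_gap: 0.0218
finger_force: 60.0
```

```bash
python3 - <<'E'
from h import *
go((.608,-.256,.006),9.85)
E
```

```text
t 11.68 tcp [ 0.6096 -0.2541  0.0435] yaw 9.826534644942932 z [-0.0014  0.0016 -1.    ] shift [-0.0019  0.0017  0.0375] wz -0.00026072616730075596
F [ 0.4517  0.2656 -4.257 ] gap 0.02178724084135301 59.997283816337585
```

{"method": "servo_tool", "body": {
  "rows": [0, 0, 0.015, 0, 0, 0, -1, 0, 0, 0.027, 0, 0, 0, -1, 0, 0, 0.033, 0, 0, 0, -1, 0, 0, 0.036, 0, 0, 0, -1, 0, 0, 0.037, 0, 0, 0, -1]
}}

```text
t: 12.1
tcp_pos: [0.6095, -0.2538, 0.0062]
ee_rot: [[0.985, 0.172, -0.002], [0.172, -0.985, 0.001], [-0.001, -0.001, -1.0]]
wrist_force: [-1.3, -0.6, -3.2]
finger_gap: 0.0214
finger_force: 60.0
```

{"method": "servo_tool", "body": {
  "rows": [0, 0, 0.0005, 0, 0, 0, -1, 0, 0, 0.0005, 0, 0, 0, -1, 0, 0, 0.0005, 0, 0, 0, -1]
}}

```text
t: 12.35
tcp_pos: [0.6105, -0.255, 0.0072]
ee_rot: [[0.985, 0.171, 0.001], [0.171, -0.985, -0.0], [0.001, 0.001, -1.0]]
wrist_force: [0.1, -1.0, -3.8]
finger_gap: 0.0217
finger_force: 60.0
```

{"method": "servo_tool", "body": {
  "rows": [0, 0, 0.001, 0, 0, 0, -1, 0, 0, 0.001, 0, 0, 0, -1, 0, 0, 0.0015, 0, 0, 0, -1, 0, 0, 0.0015, 0, 0, 0, -1]
}}

```text
t: 12.68
tcp_pos: [0.6103, -0.255, 0.0057]
ee_rot: [[0.985, 0.171, 0.0], [0.171, -0.985, -0.0], [0.0, 0.0, -1.0]]
wrist_force: [-0.5, 0.6, -1.0]
finger_gap: 0.0214
finger_force: 60.0
```

Contact with the mat. Release.

{"method": "servo_tool", "body": {
  "rows": [0, 0, 0.0003, 0, 0, 0, -1, 0, 0, 0.0003, 0, 0, 0, -0.3, 0, 0, 0.0003, 0, 0, 0, 0.2, 0, 0, 0.0003, 0, 0, 0, 0.6, 0, 0, 0.0003, 0, 0, 0, 1]
}}

```text
t: 13.1
tcp_pos: [0.6105, -0.255, 0.0053]
ee_rot: [[0.985, 0.171, 0.001], [0.171, -0.985, -0.0], [0.001, 0.001, -1.0]]
wrist_force: [0.6, 0.7, -0.4]
finger_gap: 0.0446
finger_force: 0.0
```

{"method": "servo_tool", "body": {
  "rows": [0, 0, 0, 0, 0, 0, 1, 0, 0, 0, 0, 0, 0, 1, 0, 0, 0, 0, 0, 0, 1, 0, 0, 0, 0, 0, 0, 1, 0, 0, 0, 0, 0, 0, 1]
}}

```text
t: 13.52
tcp_pos: [0.6102, -0.2548, 0.005]
ee_rot: [[0.985, 0.171, -0.0], [0.171, -0.985, 0.0], [-0.0, -0.0, -1.0]]
wrist_force: [0.3, 0.4, 1.1]
finger_gap: 0.0783
finger_force: 0.0
```

{"method": "servo_tool", "body": {
  "rows": [0, 0, -0.02, 0, 0, 0, 1, 0, 0, -0.05, 0, 0, 0, 1, 0, 0, -0.09, 0, 0, 0, 1, 0, 0, -0.13, 0, 0, 0, 1, 0, 0, -0.17, 0, 0, 0, 1]
}}

```text
t: 13.93
tcp_pos: [0.6098, -0.2546, 0.1765]
ee_rot: [[0.985, 0.171, -0.001], [0.171, -0.985, 0.0], [-0.0, -0.0, -1.0]]
wrist_force: [0.3, -0.7, -0.4]
finger_gap: 0.0941
finger_force: 0.0
```

{"method": "servo_tool", "body": {
  "rows": [-0.04, 0.03, 0, 0, 0, 0, 1, -0.08, 0.06, 0, 0, 0, 0, 1, -0.11, 0.09, 0, 0, 0, 0, 1, -0.14, 0.12, 0, 0, 0, 0, 1, -0.14, 0.15, 0, 0, 0, 0, 1]
}}

```text
t: 14.35
tcp_pos: [0.4954, -0.4238, 0.1748]
ee_rot: [[0.985, 0.171, -0.002], [0.171, -0.985, 0.001], [-0.001, -0.002, -1.0]]
wrist_force: [1.1, -0.0, 0.8]
finger_gap: 0.0939
finger_force: 0.0
```

```bash
python3 - <<'E'
from h import *
go((.608,-.256,.006),9.85)
im=get_image("top");im2=get_image("side")
cv2.imwrite("pics/t3.png",np.hstack([cv2.resize(im[150:330,220:520],(400,240),interpolation=2),cv2.resize(im2[130:310,210:450],(400,240)*1,interpolation=2)])[:,:,::-1])
E
```

```text
t 14.35 tcp [ 0.4954 -0.4238  0.1748] yaw 9.833344455964586 z [-0.0015  0.0014 -1.    ] shift [ 0.1399 -0.1459  0.1689] wz -0.0001850616003934904
F [ 1.1399 -0.0341  0.8494] gap 0.0938507075725926 0.0
```

View pics/t3.png

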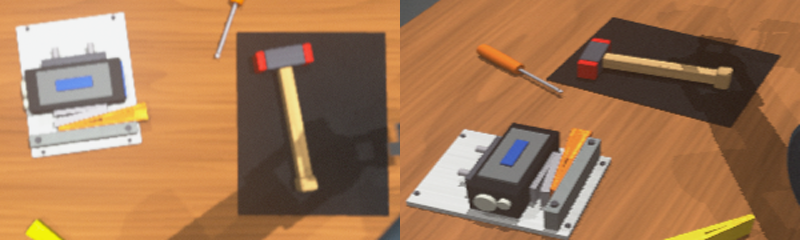

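The hammer lies on the mat (crop pixel (285,120)). The wedge is seated between the fence and the shoe, with its butt at crop pixel (147,112), and the cartridge is intact. The gripper is clear.

```bash
python3 -c "from station import *;print(hand_in())"
```

```text
the job is handed in; nothing more can be done
None
```

I tapped the wedge in with light hammer taps until it stopped advancing; the last two read 14.7 N and 16.7 N and did not move it. The hammer is back on the mat, released, and the job is handed in at about 14.5 s.

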